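# Find the heavy gem ball by heft and hold it level over the light

## Task

Two look-alike blue balls sit loose in two small carrying trays, and one of them is much the heavier: lift the left tray (on the robot's left) a few centimetres clear of the bench by its bar to feel its weight and put it down on the bench again, then heft the right one the same way. Take the tray with the heavier ball and finish while holding it by its bar, still and level, centred over the light box's round disc with the tray's underside about 7 cm above the disc, and the other tray standing on the bench with its ball. Neither ball may ever leave its pocket or be touched by the fingers, and the other things on the bench stay as they are.

Things in the scene. Friction and masses are not known exactly. Their poses are not given: they have to be found in the camera images.
- tray_left_bar (a point): The left tray (starts at y > 0): open aluminium carrying tray (about 200 g) with a wooden grip bar over its ball, on two steel posts. Bar 96 mm long (along the tray's y), 14 thick (its x), 22 high; free space of 38 mm between bar and ball. This point: middle of the bar, 105 above the tray's underside, straight over the middle of the tray; z up.
- tray_right_bar (a point): The right tray (starts at y < 0), the same as the left one: open aluminium carrying tray (about 200 g) with a wooden grip bar over its ball, on two steel posts. Bar 96 mm long (along the tray's y), 14 thick (its x), 22 high; free space of 38 mm between bar and ball. This point: middle of the bar, 105 above the tray's underside, straight over the middle of the tray; z up.
- tray_left_seat (a point): Pocket of the left tray. Plate 84 (x) by 96 (y) by 10 mm with a round 29 mm hole in the middle, the pocket in which a 50 mm ball sits loose, sunk about 4 mm; tipped some 30 degrees the ball rolls out. This point: the seated ball's centre, 30.5 mm above the tray's underside.
- tray_right_seat (a point): Pocket of the right tray. Plate 84 (x) by 96 (y) by 10 mm with a round 29 mm hole in the middle, the pocket in which a 50 mm ball sits loose, sunk about 4 mm; tipped some 30 degrees the ball rolls out. This point: the seated ball's centre, 30.5 mm above the tray's underside.
- ball_p_center (a point): The centre of one of two polished blue balls, 50 mm across, alike to the eye and each in either tray. One is glass (about 170 g) and one zirconia (about 380 g); only weight tells which.
- ball_q_center (a point): The centre of one of two polished blue balls, 50 mm across, alike to the eye and each in either tray. One is glass (about 170 g) and one zirconia (about 380 g); only weight tells which.
- light_disc (a point): Centre of the top of the round white disc (80 mm across) on a black light box, 110 by 110 and 30 mm high, fixed on the bench. This point is 30 mm above the bench; z up.
- loupe: Bystander: small steel folding loupe, about 24 by 63 by 26 mm, lying on the bench. Origin at its underside.
- tweezers: Bystander: steel tweezers, 150 mm long, 6 high. Origin at the underside of the middle.
- wax_jar: Bystander: amber glass jar with a steel cap, 54 mm across, 55 high. Origin at the centre of its underside.
- lap: Bystander: flat copper lap disc, 102 mm across, 8 thick. Origin at the centre of its underside.
- dop_block: Bystander: wooden block 60 by 120 by 28 mm with ten brass dop sticks, 64 high in all. Origin at the centre of its underside.
- caliper: Bystander: steel sliding caliper 160 mm long, 11 high. Origin at its underside near the middle.
- rough_bin: Bystander: white plastic divided box, 90 by 110 by 35 mm. Origin at the centre of its underside.
There are look-alikes about, which are no part of the job. Leave any pink look-alike of the part that bears ball_p_center alone.

How it is judged:
By the outcome, as a careful person would: the job done as asked, in the order asked, and still so for the second after the job is handed in, while the arm keeps its last pose, push and grip.
It also fails if it takes over 72 s, if anything falls off the work surface, if the arm or the gripper's body presses on something with over 40 N, if the wrist force passes 120 N, or if a joint passes its speed limit or range.

## Robot

A 6-joint arm with a two-finger parallel gripper is mounted at the origin on the work surface. World frame = base frame: x ahead of the robot, y to its left, z up, the work surface at z = 0. Lengths are in m, angles in rad, forces in N, time in s.
With the tool pointing down it reaches from about 0.4 to 0.825 m from the base axis. Payload 7 kg.
Tool frame: the origin (TCP) lies on the centre line of the jaws, within the pads' length; the fingertips stand 22 mm ahead of it and the grasp point (between the pads) lies 3 mm ahead of it; z points along the fingers, y is the line along which they close (so a half turn about z gives the same grasp; the last joint's range is limited). The gripper opens to 88 mm and grips with 3 to 60 N. Pads are 19 mm wide; open, the fingers measure 130 mm over their backs; the gripper's body (78 mm by 193 mm) begins 47 mm behind the grasp point.
Start: joints at [-0.881, 0.359, 0.012, 0, -1.224, -0.288], TCP at [0.264, -0.621, 0.214] pointing down, gripper open.
Joint ranges: [-3.07, 3.07], [-1.43, 2.12], [-1.02, 1.25], [-3.03, 1.67], [-3.05, -0], [-3.03, 3.03]. Speed limits (rad/s): [2.39, 2.39, 3.01, 3.14, 3.14, 3.14].

## Interface

Orientations are given as [roll, pitch, yaw] about the fixed x, y, z axes, in that order (R = Rz(yaw) Ry(pitch) Rx(roll)).
In Python, from station import monitor, viewer, order gives the robot as it stands. The module is installed in compiled form; this text tells all that it offers.
- The arm moves only by the tool servo_tool, never from a script. Its argument "targets" is a list of rows, each an object with "angular": the turn, a rotation vector about the tool's x, y, z in degrees, a list of three; "xyz": the shift along the tool's x, y, z in cm, a list of three; "claw": the finger opening in cm, from 0 to 8.76. A call has 1 to 20 rows; each row shifts and turns the commanded pose from where the row before left it, along the tool's axes as they then stand; what a row does not reach is not made up. A row lasts 1/10 s, in which the tool goes at most 50 mm and 8.59 degrees, less where a joint would pass 70% of its speed; a pose out of reach is approached as far as the arm can. A call is refused whole if a number of a shift passes 5 or a number of a turn 8.59, either way. A call with a gripper value outside its range is refused whole. The fingers move at their own pace and stop on an object; "force" is the grip in N (left out, the last holds). Time passes only in rows, so rows that do not move let the fingers close. It gives the time, the measured TCP pose, the force, the opening and the grip force at its end, in the units of the state.
- monitor.get_state(): the state, without advancing time (a new reading comes with each control period).
- viewer.grab_frame(name): name is "side" or "top" or "wrist"; returns a dict with "color" (420x560x3 uint8, blue, green, red), "fovy" (degrees; the focal length in pixels is half the picture's height over the tangent of half this angle, whatever the lens; pixels are square), "cx", "cy" (the principal point, pixels), "R" (3x3) and "t" (3): a world point X has camera coordinates R X + t. Camera axes: x right, y down, z forward; pixel columns grow to the right and rows downward; lengths in m; the calibration is good to about 2 mm. A picture is of the moment at which its call begins. There is no depth.
- order.job_done(): hands the job in; it is judged then, once.
The state is a dict: "t": time; "q": joint angles; "qd": joint speeds; "joint_efforts": joint torques, N m; "eef_pos": TCP position; "ee_rot": TCP orientation; "force": force on the tool from outside, world axes, zero at the start; "moment": the same for the moment, N m; "width": finger opening in m; "gripper_force": force on a finger pad.
Only numpy, scipy, OpenCV 4.12 (cv2) and the standard library are available. Lean on these libraries where they do the work, as an engineer would, in place of code of your own. Each camera call takes 0.05 s, during which the arm holds its last target. There are 200 camera calls.

## Working session

There is one attempt and no reset: what is moved stays moved. The work goes in short steps, Python scripts to look and compute and a tool call to move; the robot and the scene stay as the last step left them, time stands still between calls to the robot, and variables do not carry over. Pictures are saved under pics/ and viewed, at most 10 in all, crops included, and the job is handed in when it is done.

Besides the shell and the picture viewer there is one more tool, called after ">>>" by a JSON object that holds its "fn" and its "kwargs", one argument or row to a line. servo_tool: Moves the arm, as the interface text tells. Its arguments: {"type":"object","properties":{"targets":{"type":"array"},"force":{"type":"number"}},"required":["targets"]}

```bash
mkdir -p pics; cat > h.py <<'E'
import numpy as np,cv2
from station import monitor,viewer,order
def grab(n,f):
    d=viewer.grab_frame(n); cv2.imwrite(f'pics/{f}.png',d['color']); np.savez(f'pics/{f}.npz',**d); return d
def ray(d,u,v):
    f=210/np.tan(np.radians(float(d['fovy']))/2)
    R=d['R'];t=d['t']; c=-R.T@t; r=R.T@np.array([(u-d['cx'])/f,(v-d['cy'])/f,1]); return c,r
def atz(d,u,v,z):
    c,r=ray(d,u,v); return c+r*(z-c[2])/r[2]
def proj(d,X):
    f=210/np.tan(np.radians(float(d['fovy']))/2)
    p=d['R']@np.array(X)+d['t']; return p[:2]/p[2]*f+[d['cx'],d['cy']]
E
python3 - <<'E'
from h import *
a=grab('top','top0');b=grab('side','side0')
for d in(a,b): print(-d['R'].T@d['t'],d['R'][2],d['fovy'],d['cx'],d['cy'])
print(monitor.get_state())
E
```

```text
[0.42463784 0.00242082 1.32430697] [ 0.10643835 -0.00476637 -0.99430788] 46.76802319477528 280.57384637734043 210.5100180312207
[-0.21761974  0.78498135  0.98887995] [ 0.55114664 -0.54778953 -0.62941561] 45.052667347174534 281.84466992375616 207.5621675202725
{'t': 0.1, 'q': array([-8.80891227e-01,  3.59325418e-01,  1.11765309e-02, -3.08192578e-04,
       -1.22410393e+00, -2.88092674e-01]), 'qd': array([-0.00160103, -0.00091293,  0.0006586 ,  0.00134891,  0.00016419,
        0.00072473]), 'joint_efforts': array([-1.01030222e-03, -5.84163165e+01,  2.93753386e+01,  7.01549068e+00,
        1.02046720e-02, -4.75706224e-05]), 'eef_pos': array([ 0.26378153, -0.62084151,  0.21352122]), 'ee_rot': array([ 3.14011386e+00, -1.36065575e-04, -2.73988506e+00]), 'force': array([ 0.76928783, -0.10472271,  0.38213649]), 'moment': array([-0.00381779, -0.05160168, -0.03702798]), 'gripper_force': 0.0, 'width': 0.08750984766512966}
```

View pics/top0.png

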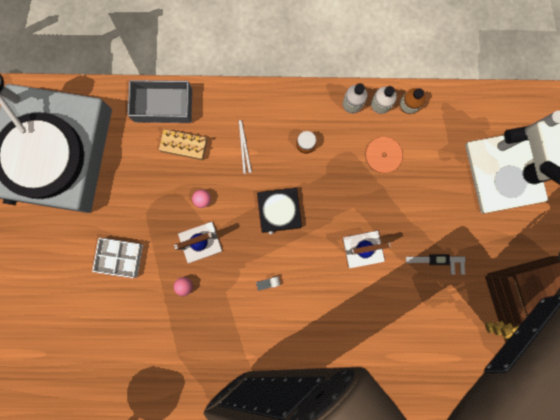

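View pics/side0.png

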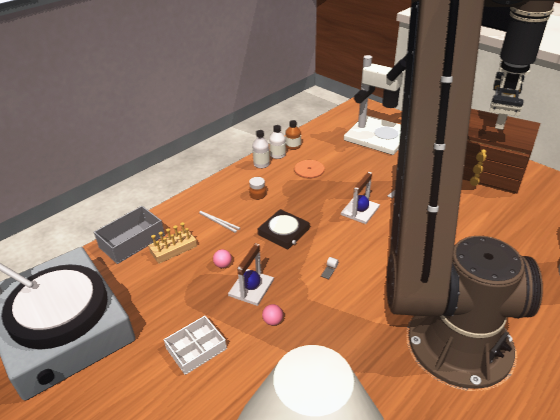

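The top view shows the left tray with its blue ball at about (200,242) and the right tray at (365,250). The light disc is at (279,210). The pink look-alike balls at (201,199) and (183,287) stay untouched. I'll enlarge the trays and disc.

```bash
python3 - <<'E'
import cv2,numpy as np
a=cv2.imread('pics/top0.png');b=cv2.imread('pics/side0.png')
c=lambda i,x,y:cv2.resize(i[y:y+75,x:x+100],(400,300),interpolation=cv2.INTER_CUBIC)
cv2.imwrite('pics/c0.png',np.vstack([np.hstack([c(a,160,205),c(a,325,212)]),np.hstack([c(b,205,237),c(b,315,160)])]))
E
```

```text
(no output)
```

View pics/c0.png

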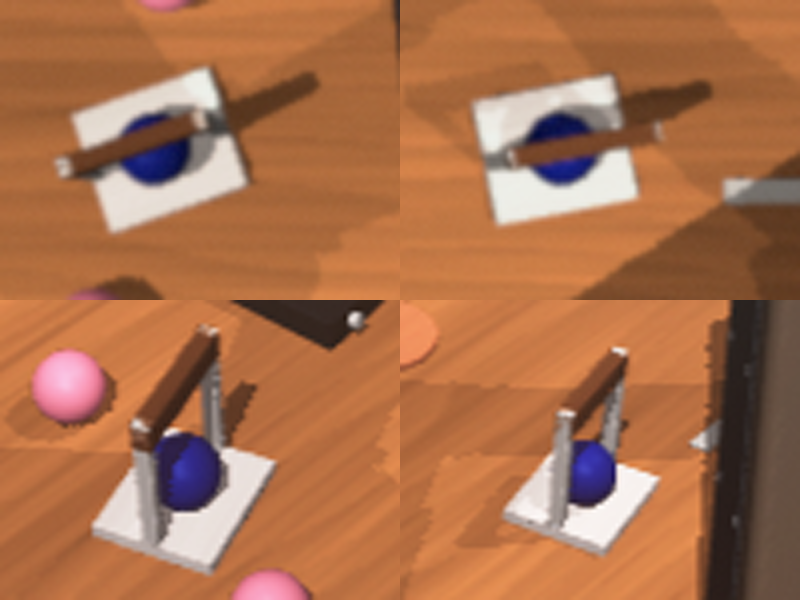

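```bash
cat > m.py <<'E'
from h import *
d=np.load('pics/top0.npz')
for n,P,B in (('L',[(178,233.25),(212,221.75),(222,251.25),(187.5,263.25)],[(176,246.75),(210,234.5)]),('R',[(343.25,237.5),(378,230.5),(384.5,261),(349.25,268)],[(353,251.25),(389,244.5)])):
    W=np.array([atz(d,*p,.01) for p in P]);b=np.array([atz(d,*p,.116) for p in B])
    print(n,W.mean(0).round(4),[round(np.linalg.norm(W[i]-W[i-1]),4) for i in range(4)],'bar',b.mean(0).round(4),np.linalg.norm(b[0]-b[1]).round(4))
    for e in (W[1]-W[0],W[2]-W[3],b[1]-b[0]): print(np.degrees(np.arctan2(e[1],e[0])).round(1))
m=(d['color'].min(2)>150).astype(np.uint8);m[:, :255]=0;m[:,305:]=0;m[:185]=0;m[235:]=0
n,l,s,c=cv2.connectedComponentsWithStats(m)
for i in range(1,n):
    if s[i,4]>200: print('disc',s[i],c[i],atz(d,*c[i],.03), [np.round(np.ptp([atz(d,s[i,0],c[i][1],.03),atz(d,s[i,0]+s[i,2],c[i][1],.03)],axis=0),3)])
E
python3 m.py
```

```text
L [0.4763 0.213  0.01  ] [np.float64(0.0852), np.float64(0.0966), np.float64(0.0846), np.float64(0.0977)] bar [0.4761 0.2131 0.116 ] 0.0891
-70.5
-70.1
-69.4
R [ 0.463  -0.2298  0.01  ] [np.float64(0.0834), np.float64(0.0965), np.float64(0.0838), np.float64(0.0972)] bar [ 0.4634 -0.2292  0.116 ] 0.0914
-78.0
-78.2
-78.8
disc [264 194  31  31 757] [278.72919419 209.04359313] [0.56708366 0.00120775 0.03      ] [array([0.001, 0.083, 0.   ])]
```

Plate edges come out at 84 and 96 mm, and the bars sit centred over their plates, so the fixes are sound. The left tray is at (0.476, 0.213) with its bar along -70°, and the right tray at (0.463, -0.2295) along -78.3°. The disc is at (0.567, 0.001). I'll move over the right side first, then turn.

>>> {"fn": "servo_tool", "kwargs": {
  "targets": [
    {"angular":[0,0,0],"xyz":[-2.8,2.35,-0.4],"claw":8.7},
    {"angular":[0,0,0],"xyz":[-2.8,2.35,-0.4],"claw":8.7},
    {"angular":[0,0,0],"xyz":[-2.8,2.35,-0.4],"claw":8.7},
    {"angular":[0,0,0],"xyz":[-2.8,2.35,-0.4],"claw":8.7},
    {"angular":[0,0,0],"xyz":[-2.8,2.35,-0.4],"claw":8.7},
    {"angular":[0,0,0],"xyz":[-2.8,2.35,-0.4],"claw":8.7},
    {"angular":[0,0,0],"xyz":[-2.8,2.35,-0.4],"claw":8.7},
    {"angular":[0,0,0],"xyz":[-2.8,2.35,-0.4],"claw":8.7},
    {"angular":[0,0,0],"xyz":[-2.8,2.35,-0.4],"claw":8.7},
    {"angular":[0,0,0],"xyz":[-2.8,2.35,-0.4],"claw":8.7},
    {"angular":[0,0,0],"xyz":[-2.8,2.35,-0.4],"claw":8.7},
    {"angular":[0,0,0],"xyz":[-2.8,2.35,-0.4],"claw":8.7}
  ]
}}

```text
t: 1.3
eef_pos: [0.4631, -0.2288, 0.2624]
ee_rot: [3.141, -0.0, -2.74]
force: [0.4, -0.7, 0.2]
width: 0.087
gripper_force: 0.0
```

>>> {"fn": "servo_tool", "kwargs": {
  "targets": [
    {"angular":[0,0,-7.9],"xyz":[0,0,0],"claw":8.7},
    {"angular":[0,0,-7.9],"xyz":[0,0,0],"claw":8.7},
    {"angular":[0,0,-7.9],"xyz":[0,0,0],"claw":8.7},
    {"angular":[0,0,-7.9],"xyz":[0,0,0],"claw":8.7},
    {"angular":[0,0,-7.9],"xyz":[0,0,0],"claw":8.7},
    {"angular":[0,0,-7.9],"xyz":[0,0,0],"claw":8.7},
    {"angular":[0,0,-7.9],"xyz":[0,0,0],"claw":8.7},
    {"angular":[0,0,-7.9],"xyz":[0,0,0],"claw":8.7},
    {"angular":[0,0,-7.9],"xyz":[0,0,0],"claw":8.7},
    {"angular":[0,0,-7.9],"xyz":[0,0,0],"claw":8.7},
    {"angular":[0,0,-7.9],"xyz":[0,0,0],"claw":8.7}
  ]
}}

```text
t: 2.4
eef_pos: [0.4626, -0.2302, 0.262]
ee_rot: [3.141, 0.001, -1.217]
force: [0.2, -0.2, 0.1]
width: 0.0867
gripper_force: 0.0
```

>>> {"fn": "servo_tool", "kwargs": {
  "targets": [
    {"angular":[0,0,0],"xyz":[-3.74,-1.51,0.5],"claw":8.7},
    {"angular":[0,0,0],"xyz":[-3.74,-1.51,0.5],"claw":8.7},
    {"angular":[0,0,0],"xyz":[-3.74,-1.51,0.5],"claw":8.7},
    {"angular":[0,0,0],"xyz":[-3.74,-1.51,0.5],"claw":8.7},
    {"angular":[0,0,0],"xyz":[-3.74,-1.51,0.5],"claw":8.7},
    {"angular":[0,0,0],"xyz":[-3.74,-1.51,0.5],"claw":8.7},
    {"angular":[0,0,0],"xyz":[-3.74,-1.51,0.5],"claw":8.7},
    {"angular":[0,0,0],"xyz":[-3.74,-1.51,0.5],"claw":8.7},
    {"angular":[0,0,0],"xyz":[-3.74,-1.51,0.5],"claw":8.7},
    {"angular":[0,0,0],"xyz":[-3.74,-1.51,0.5],"claw":8.7},
    {"angular":[0,0,0],"xyz":[-3.74,-1.51,0.5],"claw":8.7},
    {"angular":[0,0,0],"xyz":[0,0,0],"claw":8.7}
  ]
}}

```text
t: 3.6
eef_pos: [0.4786, 0.2166, 0.206]
ee_rot: [3.14, -0.0, -1.22]
force: [-0.8, -0.9, -0.2]
width: 0.0868
gripper_force: 0.0
```

```bash
python3 - <<'E'
from h import *
d=grab('wrist','w1'); s=monitor.get_state(); print(s['eef_pos'],s['ee_rot'],s['force'],s['q'])
for n,c,y in(('L',[.4762,.213],-70.2),):
    u=np.array([np.cos(np.radians(y)),np.sin(np.radians(y))])
    for k in(-.048,0,.048): print(proj(d,[*(np.array(c)+k*u),.116]))
E
```

```text
[0.47836369 0.21484828 0.20625044] [ 3.13970704e+00 -6.46791088e-04 -1.22033934e+00] [-0.20595011 -0.41387207 -0.04613399] [ 7.96390528e-01  1.17484036e-01 -3.27893636e-01 -2.54320313e-04
 -1.12739885e+00 -4.45824820e-01]
[284.15616739 255.47858967]
[284.64202084 201.96165225]
[285.18034025 142.66556917]
```

View pics/w1.png

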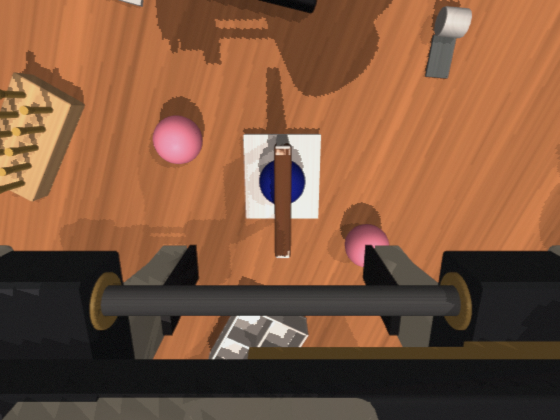

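The wrist view shows the left bar vertical, from (283,146) to (283,256), within about 1 mm of the prediction, and the fingers straddle it. I'll descend and grip.

>>> {"fn": "servo_tool", "kwargs": {
  "targets": [
    {"angular":[0,0,0],"xyz":[0.1,0.15,2],"claw":6},
    {"angular":[0,0,0],"xyz":[0,0,2],"claw":6},
    {"angular":[0,0,0],"xyz":[0,0,2],"claw":6},
    {"angular":[0,0,0],"xyz":[0,0,2],"claw":6},
    {"angular":[0,0,0],"xyz":[0,0,1.6],"claw":6},
    {"angular":[0,0,0],"xyz":[0,0,0],"claw":6},
    {"angular":[0,0,0],"xyz":[0,0,0],"claw":6},
    {"angular":[0,0,0],"xyz":[0,0,0],"claw":6}
  ]
}}

```text
t: 4.45
eef_pos: [0.4784, 0.2117, 0.1124]
ee_rot: [-3.14, 0.0, -1.223]
force: [0.7, -0.5, 0.2]
width: 0.0599
gripper_force: 0.0
```

>>> {"fn": "servo_tool", "kwargs": {
  "targets": [
    {"angular":[0,0,0],"xyz":[0,0,0],"claw":4},
    {"angular":[0,0,0],"xyz":[0,0,0],"claw":3},
    {"angular":[0,0,0],"xyz":[0,0,0],"claw":2},
    {"angular":[0,0,0],"xyz":[0,0,0],"claw":1.6},
    {"angular":[0,0,0],"xyz":[0,0,0],"claw":1.2},
    {"angular":[0,0,0],"xyz":[0,0,0],"claw":0.8},
    {"angular":[0,0,0],"xyz":[0,0,0],"claw":0.5},
    {"angular":[0,0,0],"xyz":[0,0,0],"claw":0.5},
    {"angular":[0,0,0],"xyz":[0,0,0],"claw":0.5},
    {"angular":[0,0,0],"xyz":[0,0,0],"claw":0.5}
  ],
  "force": 40
}}

```text
t: 5.45
eef_pos: [0.4778, 0.2116, 0.1113]
ee_rot: [3.142, -0.0, -1.223]
force: [0.4, -0.8, -0.6]
width: 0.0051
gripper_force: 0.0
```

The fingers closed to 5 mm without the bar, so I'll look.

```bash
python3 - <<'E'
from h import *
d=grab('wrist','w2');b=grab('side','s2'); s=monitor.get_state(); print(s['eef_pos'],s['width'],s['gripper_force'],s['force'])
for X in ([.4762,.213,.116],s['eef_pos'],s['eef_pos']-[0,0,.022]): print(proj(d,X),proj(b,X))
cv2.imwrite('pics/c2.png',np.vstack([cv2.resize(d['color'],(400,300)),cv2.resize(b['color'][200:320,180:340],(400,300),interpolation=cv2.INTER_CUBIC)]))
E
```

```text
[0.47784477 0.21161882 0.11136627] 0.0048761818806720685 0.0 [ 0.25313351 -0.26706772 -0.4302267 ]
[282.4253982 257.7819765] [249.10403695 255.06591162]
[280.46486214 251.122136  ] [249.17407154 255.80644565]
[280.45645446 236.27051275] [249.70390925 262.12604212]
```

View pics/c2.png

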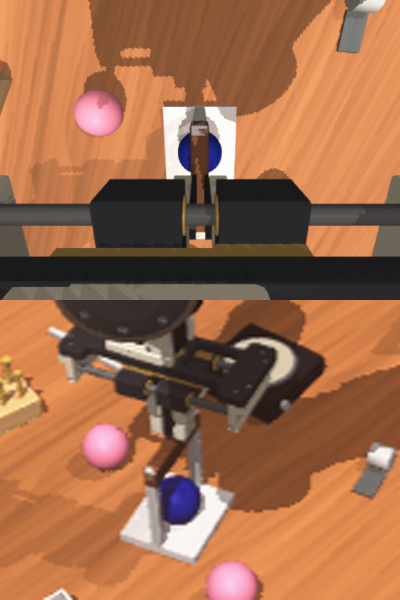

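```bash
python3 - <<'E'
from h import *
d=cv2.imread('pics/w2.png');b=cv2.imread('pics/s2.png')
cv2.imwrite('pics/c3.png',np.hstack([cv2.resize(d[150:350,213:347],(400,600),interpolation=cv2.INTER_CUBIC),cv2.resize(b[225:315,220:280],(400,600),interpolation=cv2.INTER_CUBIC)]))
E
```

```text
(no output)
```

View pics/c3.png

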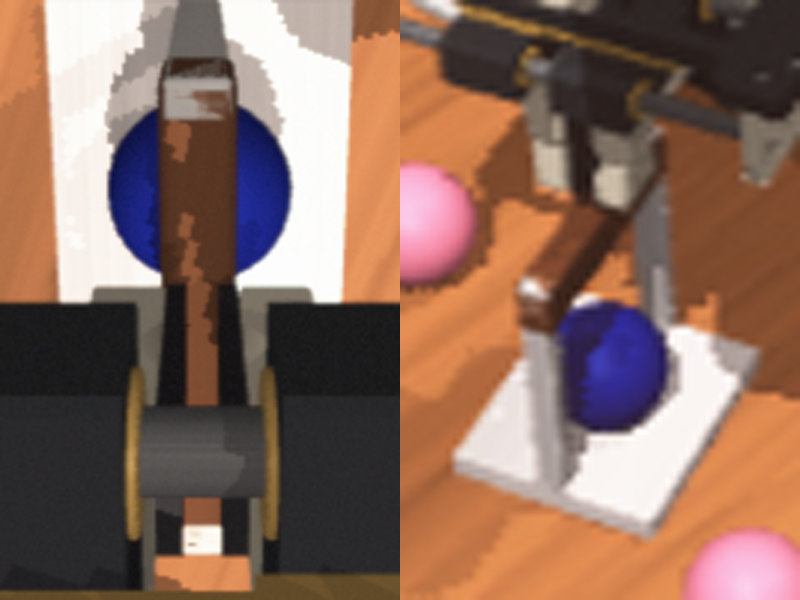

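```bash
python3 - <<'E'
from h import *
b=np.load('pics/s2.npz');w=np.load('pics/w2.npz');w1=np.load('pics/w1.npz');t=np.load('pics/top0.npz')
W=np.array([atz(t,*p,.01) for p in [(178,233.25),(212,221.75),(222,251.25),(187.5,263.25)]])
print('plate pred in side',[proj(b,x).round(1) for x in W])
print('seen', (228.25,293),(258.2,302.5),(274,276.5))
# bar near-end top (y+ end)
u=np.array([np.cos(np.radians(-70.2)),np.sin(np.radians(-70.2)),0])
for h in(.06,.07,.08,.09,.1,.116,.13): print(h,[proj(b,np.array([.4762,.213,h])+k*u).round(1) for k in(-.048,.048)],[proj(w,np.array([.4762,.213,h])+k*u).round(1) for k in(-.048,.048)],[proj(w1,np.array([.4762,.213,h])+k*u).round(1) for k in(-.048,.048)])
e=monitor.get_state()['eef_pos']
for k in(-.1,-.06,-.03,0,.022): print(k,[proj(x,e-[0,0,k]).round(1) for x in(b,w)])
for x in(w,w1): print(-x['R'].T@x['t'],x['R'][2])
E
```

```text
plate pred in side [array([228. , 292.4]), array([245.8, 267.4]), array([274.3, 276.5]), array([257.8, 302.9])]
seen (228.25, 293) (258.2, 302.5) (274, 276.5)
0.06 [array([241.5, 284. ]), array([258.9, 258.6])] [array([281.8, 283.1]), array([282.2, 155.5])] [array([283.5, 231.7]), array([284.3, 136.2])]
0.07 [array([241.2, 281.2]), array([258.7, 255.9])] [array([281.8, 290.2]), array([282.3, 157.8])] [array([283.6, 235.4]), array([284.4, 137.2])]
0.08 [array([240.9, 278.4]), array([258.5, 253.1])] [array([281.9, 297.8]), array([282.4, 160.3])] [array([283.7, 239.3]), array([284.6, 138.3])]
0.09 [array([240.7, 275.5]), array([258.3, 250.3])] [array([281.9, 306.2]), array([282.5, 163. ])] [array([283.8, 243.4]), array([284.7, 139.4])]
0.1 [array([240.4, 272.7]), array([258.1, 247.4])] [array([282. , 315.3]), array([282.6, 166. ])] [array([283.9, 247.8]), array([284.9, 140.6])]
0.116 [array([239.9, 268. ]), array([257.8, 242.8])] [array([282.1, 331.7]), array([282.8, 171.6])] [array([284.2, 255.5]), array([285.2, 142.7])]
0.13 [array([239.5, 263.9]), array([257.6, 238.7])] [array([282.3, 348.4]), array([283. , 177.3])] [array([284.4, 262.9]), array([285.5, 144.7])]
-0.1 [array([246.6, 225.2]), array([280.6, 406.1])]
-0.06 [array([247.7, 237.8]), array([280.5, 316.4])]
-0.03 [array([248.4, 247. ]), array([280.5, 277.8])]
0 [array([249.2, 255.8]), array([280.5, 251.1])]
0.022 [array([249.7, 262.1]), array([280.5, 236.3])]
[0.50457721 0.13793897 0.28180202] [-0.09841724  0.27263748 -0.95706993]
[0.5058287  0.14312771 0.37651347] [-0.1003361   0.27161807 -0.95716053]
```

The side crop shows the fingertips at about (248,256), which is the bar top's height. They closed just above the bar, so the real tips sit about 2 cm higher than I assumed. Plate and bar match the calibration. I'll open, lower 2.2 cm and check before gripping.

>>> {"fn": "servo_tool", "kwargs": {
  "targets": [
    {"angular":[0,0,0],"xyz":[0,0,-0.5],"claw":6},
    {"angular":[0,0,0],"xyz":[0,0,0],"claw":6},
    {"angular":[0,0,0],"xyz":[0,0,0],"claw":6},
    {"angular":[0,0,0],"xyz":[0,0,0],"claw":6},
    {"angular":[0,0,0],"xyz":[0,0,0],"claw":6},
    {"angular":[0,0,0],"xyz":[0,0,0],"claw":6}
  ]
}}

```text
t: 6.15
eef_pos: [0.4778, 0.2116, 0.1163]
ee_rot: [3.141, -0.0, -1.223]
force: [-0.7, -0.3, -0.0]
width: 0.0477
gripper_force: 0.0
```

>>> {"fn": "servo_tool", "kwargs": {
  "targets": [
    {"angular":[0,0,0],"xyz":[0,0.05,0.9],"claw":6},
    {"angular":[0,0,0],"xyz":[0,0,0.9],"claw":6},
    {"angular":[0,0,0],"xyz":[0,0,0.9],"claw":6},
    {"angular":[0,0,0],"xyz":[0,0,0],"claw":6},
    {"angular":[0,0,0],"xyz":[0,0,0],"claw":6}
  ]
}}

```text
t: 6.65
eef_pos: [0.4772, 0.2113, 0.0889]
ee_rot: [3.141, -0.001, -1.223]
force: [0.5, -0.3, -0.2]
width: 0.06
gripper_force: 0.0
```

```bash
python3 - <<'E'
from h import *
d=grab('wrist','w4');b=grab('side','s4')
cv2.imwrite('pics/c4.png',np.hstack([cv2.resize(d['color'][150:350,180:380],(400,400),interpolation=cv2.INTER_CUBIC),cv2.resize(b['color'][220:310,205:295],(400,400),interpolation=cv2.INTER_CUBIC)]))
E
```

```text
(no output)
```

View pics/c4.png

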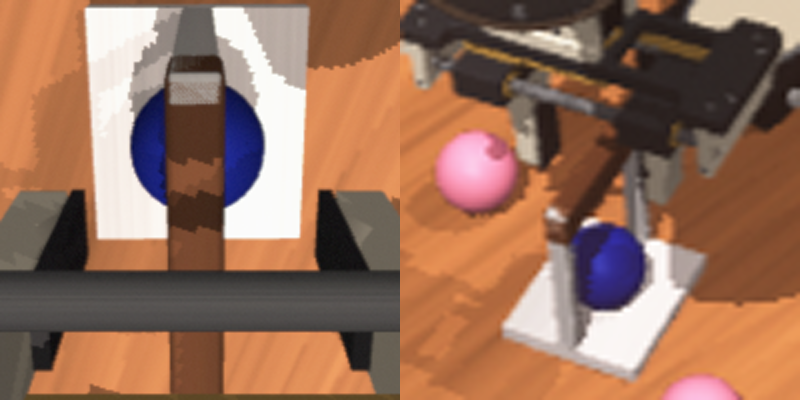

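Both pads now straddle the bar, with tips near its bottom edge (side crop (540,165) and (665,200)) and well off the ball. I'll close.

>>> {"fn": "servo_tool", "kwargs": {
  "targets": [
    {"angular":[0,0,0],"xyz":[0,-0.1,0],"claw":4},
    {"angular":[0,0,0],"xyz":[0,0,0],"claw":3},
    {"angular":[0,0,0],"xyz":[0,0,0],"claw":2},
    {"angular":[0,0,0],"xyz":[0,0,0],"claw":1.6},
    {"angular":[0,0,0],"xyz":[0,0,0],"claw":1.2},
    {"angular":[0,0,0],"xyz":[0,0,0],"claw":0.8},
    {"angular":[0,0,0],"xyz":[0,0,0],"claw":0.5},
    {"angular":[0,0,0],"xyz":[0,0,0],"claw":0.5},
    {"angular":[0,0,0],"xyz":[0,0,0],"claw":0.5}
  ],
  "force": 40
}}

```text
t: 7.65
eef_pos: [0.4784, 0.2118, 0.0893]
ee_rot: [-3.141, -0.0, -1.223]
force: [2.1, -0.9, -1.2]
width: 0.0137
gripper_force: 40.0
```

Gripped: the width is 13.7 mm, which matches the bar. Now lift 5 cm and weigh.

>>> {"fn": "servo_tool", "kwargs": {
  "targets": [
    {"angular":[0,0,0],"xyz":[0,0,-0.4],"claw":0.5},
    {"angular":[0,0,0],"xyz":[0,0,-0.8],"claw":0.5},
    {"angular":[0,0,0],"xyz":[0,0,-0.8],"claw":0.5},
    {"angular":[0,0,0],"xyz":[0,0,-0.8],"claw":0.5},
    {"angular":[0,0,0],"xyz":[0,0,-0.8],"claw":0.5},
    {"angular":[0,0,0],"xyz":[0,0,-0.8],"claw":0.5},
    {"angular":[0,0,0],"xyz":[0,0,-0.6],"claw":0.5},
    {"angular":[0,0,0],"xyz":[0,0,0],"claw":0.5},
    {"angular":[0,0,0],"xyz":[0,0,0],"claw":0.5},
    {"angular":[0,0,0],"xyz":[0,0,0],"claw":0.5},
    {"angular":[0,0,0],"xyz":[0,0,0],"claw":0.5},
    {"angular":[0,0,0],"xyz":[0,0,0],"claw":0.5},
    {"angular":[0,0,0],"xyz":[0,0,0],"claw":0.5}
  ]
}}

```text
t: 8.95
eef_pos: [0.4782, 0.2117, 0.1392]
ee_rot: [3.141, -0.0, -1.223]
force: [0.5, -0.1, -7.0]
width: 0.0135
gripper_force: 40.0
```

```bash
python3 - <<'E'
from h import *
F=[]
for i in range(4):
    d=grab('side','s5'); s=monitor.get_state(); F.append(s['force']); print(s['force'].round(2),s['moment'].round(3),s['eef_pos'].round(4))
cv2.imwrite('pics/c5.png',cv2.resize(d['color'][180:320,180:340],(640,560),interpolation=cv2.INTER_CUBIC))
E
```

```text
[-0.98  0.57 -6.54] [-0.035  0.083 -0.038] [0.4783 0.2117 0.1392]
[ 0.97  0.32 -5.76] [-0.057  0.138 -0.043] [0.4783 0.2118 0.1393]
[-0.17 -0.34 -5.8 ] [-0.03   0.145  0.06 ] [0.4783 0.2118 0.1393]
[-0.6   0.29 -5.35] [ 0.02   0.122 -0.002] [0.4783 0.2118 0.1393]
```

View pics/c5.png

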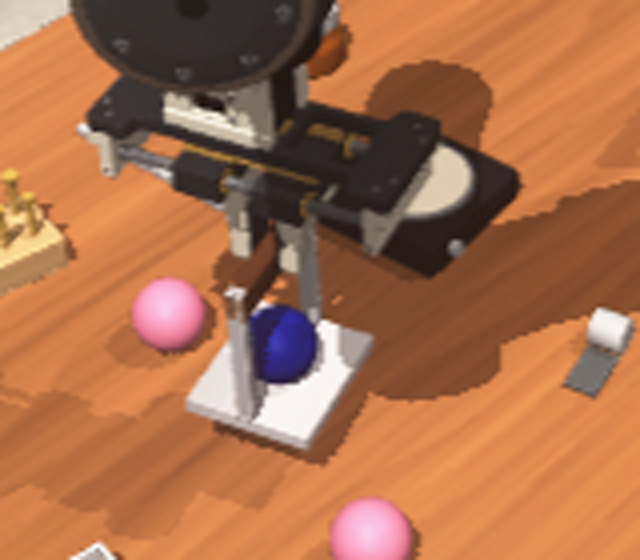

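The left tray is lifted level with its ball seated. It weighs about 5.9 N, which suits the zirconia ball (5.7 N expected against 3.6 N for glass). I'll put it down and release.

>>> {"fn": "servo_tool", "kwargs": {
  "targets": [
    {"angular":[0,0,0],"xyz":[0,0,0.8],"claw":0.5},
    {"angular":[0,0,0],"xyz":[0,0,0.8],"claw":0.5},
    {"angular":[0,0,0],"xyz":[0,0,0.8],"claw":0.5},
    {"angular":[0,0,0],"xyz":[0,0,0.8],"claw":0.5},
    {"angular":[0,0,0],"xyz":[0,0,0.7],"claw":0.5},
    {"angular":[0,0,0],"xyz":[0,0,0.4],"claw":0.5},
    {"angular":[0,0,0],"xyz":[0,0,0.3],"claw":0.5},
    {"angular":[0,0,0],"xyz":[0,0,0.2],"claw":0.5},
    {"angular":[0,0,0],"xyz":[0,0,0.15],"claw":0.5},
    {"angular":[0,0,0],"xyz":[0,0,0.05],"claw":0.5},
    {"angular":[0,0,0],"xyz":[0,0,0],"claw":0.5},
    {"angular":[0,0,0],"xyz":[0,0,0],"claw":0.5},
    {"angular":[0,0,0],"xyz":[0,0,0],"claw":0.5}
  ]
}}

```text
t: 10.45
eef_pos: [0.4784, 0.2119, 0.0895]
ee_rot: [-3.141, 0.0, -1.223]
force: [-0.3, -0.9, -5.2]
width: 0.0135
gripper_force: 40.0
```

>>> {"fn": "servo_tool", "kwargs": {
  "targets": [
    {"angular":[0,0,0],"xyz":[0,0,0.05],"claw":0.5},
    {"angular":[0,0,0],"xyz":[0,0,0],"claw":0.5},
    {"angular":[0,0,0],"xyz":[0,0,0],"claw":0.5}
  ]
}}

```text
t: 10.75
eef_pos: [0.4785, 0.2118, 0.0893]
ee_rot: [-3.141, -0.0, -1.223]
force: [-1.4, -1.0, 1.9]
width: 0.0139
gripper_force: 40.0
```

>>> {"fn": "servo_tool", "kwargs": {
  "targets": [
    {"angular":[0,0,0],"xyz":[0,0,0.05],"claw":0.5},
    {"angular":[0,0,0],"xyz":[0,0,0],"claw":0.5},
    {"angular":[0,0,0],"xyz":[0,0,0],"claw":0.5}
  ]
}}

```text
t: 11.05
eef_pos: [0.4785, 0.2118, 0.0893]
ee_rot: [-3.141, -0.0, -1.223]
force: [-3.8, -2.0, 7.2]
width: 0.0141
gripper_force: 40.0
```

>>> {"fn": "servo_tool", "kwargs": {
  "targets": [
    {"angular":[0,0,0],"xyz":[0,0,-0.1],"claw":2},
    {"angular":[0,0,0],"xyz":[0,0,0],"claw":4},
    {"angular":[0,0,0],"xyz":[0,0,0],"claw":6},
    {"angular":[0,0,0],"xyz":[0,0,0],"claw":6},
    {"angular":[0,0,0],"xyz":[0,0,0],"claw":6},
    {"angular":[0,0,0],"xyz":[0,0,0],"claw":6},
    {"angular":[0,0,0],"xyz":[0,0,-1],"claw":6},
    {"angular":[0,0,0],"xyz":[0,0,-2],"claw":6},
    {"angular":[0,0,0],"xyz":[0,0,-2],"claw":6},
    {"angular":[0,0,0],"xyz":[0,0,-2],"claw":6},
    {"angular":[0,0,0],"xyz":[0,0,-1],"claw":6}
  ]
}}

```text
t: 12.15
eef_pos: [0.4791, 0.2123, 0.1719]
ee_rot: [-3.139, 0.001, -1.223]
force: [0.5, 0.3, 0.1]
width: 0.0598
gripper_force: 0.0
```

>>> {"fn": "servo_tool", "kwargs": {
  "targets": [
    {"angular":[0,0,0],"xyz":[3.42,1.36,0],"claw":6},
    {"angular":[0,0,0],"xyz":[3.42,1.36,0],"claw":6},
    {"angular":[0,0,0],"xyz":[3.42,1.36,0],"claw":6},
    {"angular":[0,0,0],"xyz":[3.42,1.36,0],"claw":6},
    {"angular":[0,0,0],"xyz":[3.42,1.36,0],"claw":6},
    {"angular":[0,0,0],"xyz":[3.42,1.36,0],"claw":6},
    {"angular":[0,0,0],"xyz":[3.42,1.36,0],"claw":6},
    {"angular":[0,0,0],"xyz":[3.42,1.36,0],"claw":6},
    {"angular":[0,0,0],"xyz":[3.42,1.36,0],"claw":6},
    {"angular":[0,0,0],"xyz":[3.42,1.36,0],"claw":6},
    {"angular":[0,0,0],"xyz":[3.42,1.36,0],"claw":6},
    {"angular":[0,0,0],"xyz":[3.42,1.36,0],"claw":6},
    {"angular":[0,0,4.1],"xyz":[0,0,0],"claw":6},
    {"angular":[0,0,4.1],"xyz":[0,0,0],"claw":6},
    {"angular":[0,0,0],"xyz":[0,0,0],"claw":6},
    {"angular":[0,0,0],"xyz":[0,0,0],"claw":6}
  ]
}}

```text
t: 13.75
eef_pos: [0.4646, -0.2296, 0.1694]
ee_rot: [3.141, 0.0, -1.364]
force: [-0.2, 0.1, -0.8]
width: 0.0604
gripper_force: 0.0
```

```bash
python3 - <<'E'
from h import *
d=grab('wrist','w6');b=grab('side','s6'); s=monitor.get_state(); print(s['eef_pos'],s['ee_rot'],s['width'],s['force'])
u=np.array([np.cos(np.radians(-78.3)),np.sin(np.radians(-78.3)),0])
print([proj(d,np.array([.4632,-.2295,.116])+k*u).round(1) for k in(-.048,0,.048)], [proj(d,s['eef_pos']-[0,0,k]).round(1) for k in (0,.05)])
cv2.imwrite('pics/c6.png',np.vstack([cv2.resize(d['color'],(400,300)),cv2.resize(b['color'][200:320,180:340],(400,300),interpolation=cv2.INTER_CUBIC)]))
E
```

```text
[ 0.46472824 -0.2294064   0.16943068] [-3.14152058e+00 -5.01838284e-06 -1.36413879e+00] 0.06039190806671276 [0.06918528 0.34355661 0.19331815]
[array([282.1, 279.9]), array([282.3, 220.1]), array([282.6, 152.9])] [array([280.2, 251.4]), array([280.2, 221.5])]
```

View pics/c6.png

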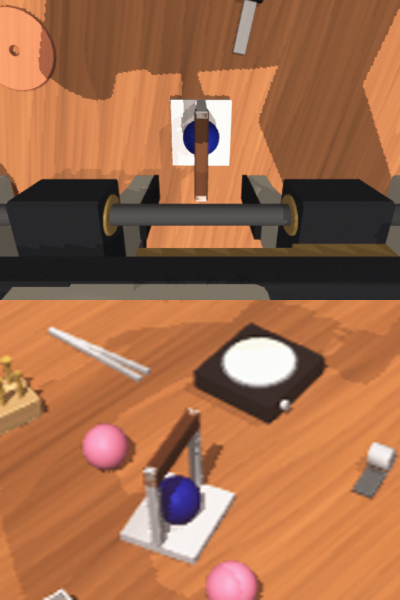

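The left tray stands in place with its ball. The right bar, at x≈282 and y 154–279 in the wrist view, matches the prediction. I'll descend and grip.

>>> {"fn": "servo_tool", "kwargs": {
  "targets": [
    {"angular":[0,0,0],"xyz":[0,0.1,1.6],"claw":6},
    {"angular":[0,0,0],"xyz":[0,0,1.6],"claw":6},
    {"angular":[0,0,0],"xyz":[0,0,1.6],"claw":6},
    {"angular":[0,0,0],"xyz":[0,0,1.6],"claw":6},
    {"angular":[0,0,0],"xyz":[0,0,1.6],"claw":6},
    {"angular":[0,0,0],"xyz":[0,0,0],"claw":4},
    {"angular":[0,0,0],"xyz":[0,0,0],"claw":3},
    {"angular":[0,0,0],"xyz":[0,0,0],"claw":2},
    {"angular":[0,0,0],"xyz":[0,0,0],"claw":1.6},
    {"angular":[0,0,0],"xyz":[0,0,0],"claw":1.2},
    {"angular":[0,0,0],"xyz":[0,0,0],"claw":0.8},
    {"angular":[0,0,0],"xyz":[0,0,0],"claw":0.5},
    {"angular":[0,0,0],"xyz":[0,0,0],"claw":0.5},
    {"angular":[0,0,0],"xyz":[0,0,0],"claw":0.5}
  ],
  "force": 40
}}

```text
t: 15.25
eef_pos: [0.4638, -0.2299, 0.0897]
ee_rot: [-3.141, -0.0, -1.366]
force: [-1.1, 0.5, 5.3]
width: 0.0134
gripper_force: 40.0
```

>>> {"fn": "servo_tool", "kwargs": {
  "targets": [
    {"angular":[0,0,0],"xyz":[0,0,-0.4],"claw":0.5},
    {"angular":[0,0,0],"xyz":[0,0,-0.8],"claw":0.5},
    {"angular":[0,0,0],"xyz":[0,0,-0.8],"claw":0.5},
    {"angular":[0,0,0],"xyz":[0,0,-0.8],"claw":0.5},
    {"angular":[0,0,0],"xyz":[0,0,-0.8],"claw":0.5},
    {"angular":[0,0,0],"xyz":[0,0,-0.8],"claw":0.5},
    {"angular":[0,0,0],"xyz":[0,0,-0.6],"claw":0.5},
    {"angular":[0,0,0],"xyz":[0,0,0],"claw":0.5},
    {"angular":[0,0,0],"xyz":[0,0,0],"claw":0.5},
    {"angular":[0,0,0],"xyz":[0,0,0],"claw":0.5},
    {"angular":[0,0,0],"xyz":[0,0,0],"claw":0.5},
    {"angular":[0,0,0],"xyz":[0,0,0],"claw":0.5},
    {"angular":[0,0,0],"xyz":[0,0,0],"claw":0.5}
  ]
}}

```text
t: 16.55
eef_pos: [0.4636, -0.2298, 0.1391]
ee_rot: [3.141, 0.0, -1.366]
force: [0.2, -0.1, -2.8]
width: 0.0134
gripper_force: 40.0
```

```bash
python3 - <<'E'
from h import *
for i in range(5):
    d=grab('side','s7'); s=monitor.get_state(); print(s['force'].round(2),s['moment'].round(3),s['eef_pos'].round(4),s['width'].round(4))
E
```

```text
Traceback (most recent call last):
AttributeError: 'float' object has no attribute 'round'
```

```bash
python3 - <<'E'
from h import *
for i in range(3):
    d=grab('side','s7'); s=monitor.get_state(); print(s['force'].round(2),s['eef_pos'].round(4))
E
```

```text
[-0.39  0.09 -3.2 ] [ 0.4637 -0.2298  0.1392]
[ 0.3  -0.73 -3.26] [ 0.4637 -0.2299  0.1393]
[-0.21 -1.09 -3.72] [ 0.4637 -0.2298  0.1393]
```

>>> {"fn": "servo_tool", "kwargs": {
  "targets": [
    {"angular":[0,0,0],"xyz":[0,0,0.8],"claw":0.5},
    {"angular":[0,0,0],"xyz":[0,0,0.8],"claw":0.5},
    {"angular":[0,0,0],"xyz":[0,0,0.8],"claw":0.5},
    {"angular":[0,0,0],"xyz":[0,0,0.8],"claw":0.5},
    {"angular":[0,0,0],"xyz":[0,0,0.7],"claw":0.5},
    {"angular":[0,0,0],"xyz":[0,0,0.4],"claw":0.5},
    {"angular":[0,0,0],"xyz":[0,0,0.3],"claw":0.5},
    {"angular":[0,0,0],"xyz":[0,0,0.2],"claw":0.5},
    {"angular":[0,0,0],"xyz":[0,0,0.1],"claw":0.5},
    {"angular":[0,0,0],"xyz":[0,0,0.05],"claw":0.5},
    {"angular":[0,0,0],"xyz":[0,0,0],"claw":0.5},
    {"angular":[0,0,0],"xyz":[0,0,0],"claw":0.5},
    {"angular":[0,0,0],"xyz":[0,0,0],"claw":0.5}
  ]
}}

```text
t: 18.05
eef_pos: [0.4638, -0.2299, 0.09]
ee_rot: [-3.141, -0.0, -1.366]
force: [0.4, 0.3, -3.5]
width: 0.0138
gripper_force: 40.0
```

The right tray weighs about 3.4 N, so it holds the glass ball and the left one is heavier. I'll finish seating the right tray.

>>> {"fn": "servo_tool", "kwargs": {
  "targets": [
    {"angular":[0,0,0],"xyz":[0,0,0.05],"claw":0.5},
    {"angular":[0,0,0],"xyz":[0,0,0],"claw":0.5},
    {"angular":[0,0,0],"xyz":[0,0,0],"claw":0.5}
  ]
}}

```text
t: 18.35
eef_pos: [0.4638, -0.2299, 0.0897]
ee_rot: [-3.141, -0.0, -1.366]
force: [-2.1, 1.4, 0.9]
width: 0.0137
gripper_force: 40.0
```

>>> {"fn": "servo_tool", "kwargs": {
  "targets": [
    {"angular":[0,0,0],"xyz":[0,0,0.05],"claw":0.5},
    {"angular":[0,0,0],"xyz":[0,0,0],"claw":0.5},
    {"angular":[0,0,0],"xyz":[0,0,0],"claw":0.5}
  ]
}}

```text
t: 18.65
eef_pos: [0.4639, -0.2299, 0.0897]
ee_rot: [-3.141, -0.0, -1.366]
force: [-3.0, 2.7, 6.6]
width: 0.0138
gripper_force: 40.0
```

>>> {"fn": "servo_tool", "kwargs": {
  "targets": [
    {"angular":[0,0,0],"xyz":[0,0,-0.1],"claw":2},
    {"angular":[0,0,0],"xyz":[0,0,0],"claw":4},
    {"angular":[0,0,0],"xyz":[0,0,0],"claw":6},
    {"angular":[0,0,0],"xyz":[0,0,0],"claw":6},
    {"angular":[0,0,0],"xyz":[0,0,0],"claw":6},
    {"angular":[0,0,0],"xyz":[0,0,0],"claw":6},
    {"angular":[0,0,0],"xyz":[0,0,-1],"claw":6},
    {"angular":[0,0,0],"xyz":[0,0,-2],"claw":6},
    {"angular":[0,0,0],"xyz":[0,0,-2],"claw":6},
    {"angular":[0,0,0],"xyz":[0,0,-2],"claw":6},
    {"angular":[0,0,0],"xyz":[0,0,-1],"claw":6}
  ]
}}

```text
t: 19.75
eef_pos: [0.4647, -0.2301, 0.1724]
ee_rot: [-3.139, -0.001, -1.366]
force: [0.4, 0.9, 0.8]
width: 0.0596
gripper_force: 0.0
```

>>> {"fn": "servo_tool", "kwargs": {
  "targets": [
    {"angular":[0,0,-4.1],"xyz":[0,0,0],"claw":6},
    {"angular":[0,0,-4.1],"xyz":[0,0,0],"claw":6},
    {"angular":[0,0,0],"xyz":[-3.42,-1.36,0],"claw":6},
    {"angular":[0,0,0],"xyz":[-3.42,-1.36,0],"claw":6},
    {"angular":[0,0,0],"xyz":[-3.42,-1.36,0],"claw":6},
    {"angular":[0,0,0],"xyz":[-3.42,-1.36,0],"claw":6},
    {"angular":[0,0,0],"xyz":[-3.42,-1.36,0],"claw":6},
    {"angular":[0,0,0],"xyz":[-3.42,-1.36,0],"claw":6},
    {"angular":[0,0,0],"xyz":[-3.42,-1.36,0],"claw":6},
    {"angular":[0,0,0],"xyz":[-3.42,-1.36,0],"claw":6},
    {"angular":[0,0,0],"xyz":[-3.42,-1.36,0],"claw":6},
    {"angular":[0,0,0],"xyz":[-3.42,-1.36,0],"claw":6},
    {"angular":[0,0,0],"xyz":[-3.42,-1.36,0],"claw":6},
    {"angular":[0,0,0],"xyz":[-3.42,-1.36,0],"claw":6},
    {"angular":[0,0,0],"xyz":[0,0,0],"claw":6},
    {"angular":[0,0,0],"xyz":[0,0,0],"claw":6}
  ]
}}

```text
t: 21.35
eef_pos: [0.4769, 0.2121, 0.1695]
ee_rot: [3.141, -0.0, -1.222]
force: [0.5, 0.0, -0.3]
width: 0.06
gripper_force: 0.0
```

>>> {"fn": "servo_tool", "kwargs": {
  "targets": [
    {"angular":[0,0,0],"xyz":[0.1,-0.15,1.6],"claw":6},
    {"angular":[0,0,0],"xyz":[0,0,1.6],"claw":6},
    {"angular":[0,0,0],"xyz":[0,0,1.6],"claw":6},
    {"angular":[0,0,0],"xyz":[0,0,1.6],"claw":6},
    {"angular":[0,0,0],"xyz":[0,0,1.6],"claw":6},
    {"angular":[0,0,0],"xyz":[0,0,0],"claw":4},
    {"angular":[0,0,0],"xyz":[0,0,0],"claw":3},
    {"angular":[0,0,0],"xyz":[0,0,0],"claw":2},
    {"angular":[0,0,0],"xyz":[0,0,0],"claw":1.6},
    {"angular":[0,0,0],"xyz":[0,0,0],"claw":1.2},
    {"angular":[0,0,0],"xyz":[0,0,0],"claw":0.8},
    {"angular":[0,0,0],"xyz":[0,0,0],"claw":0.5},
    {"angular":[0,0,0],"xyz":[0,0,0],"claw":0.5},
    {"angular":[0,0,0],"xyz":[0,0,0],"claw":0.5}
  ],
  "force": 40
}}

```text
t: 22.75
eef_pos: [0.4788, 0.2111, 0.0901]
ee_rot: [3.141, -0.0, -1.223]
force: [-4.2, 0.4, 6.2]
width: 0.0137
gripper_force: 40.0
```

```bash
python3 - <<'E'
from h import *
s=monitor.get_state(); print(s['force'].round(2),s['eef_pos'].round(4),s['width'])
E
```

```text
[-4.17  0.44  6.2 ] [0.4788 0.2111 0.0901] 0.013702323849392226
```

>>> {"fn": "servo_tool", "kwargs": {
  "targets": [
    {"angular":[0,0,0],"xyz":[0,0,-0.3],"claw":0.5},
    {"angular":[0,0,0],"xyz":[0,0,-0.6],"claw":0.5},
    {"angular":[0,0,0],"xyz":[0,0,-1],"claw":0.5},
    {"angular":[0,0,0],"xyz":[0,0,-1],"claw":0.5},
    {"angular":[0,0,0],"xyz":[0,0,-1],"claw":0.5},
    {"angular":[0,0,0],"xyz":[0,0,-1],"claw":0.5},
    {"angular":[0,0,0],"xyz":[0,0,-1],"claw":0.5},
    {"angular":[0,0,0],"xyz":[0,0,-1],"claw":0.5},
    {"angular":[0,0,0],"xyz":[0,0,-1],"claw":0.5},
    {"angular":[0,0,0],"xyz":[0,0,-1],"claw":0.5},
    {"angular":[0,0,0],"xyz":[0,0,-0.6],"claw":0.5},
    {"angular":[0,0,0],"xyz":[0,0,-0.5],"claw":0.5},
    {"angular":[0,0,0],"xyz":[0,0,0],"claw":0.5},
    {"angular":[0,0,0],"xyz":[0,0,0],"claw":0.5}
  ]
}}

```text
t: 24.15
eef_pos: [0.4789, 0.2111, 0.1896]
ee_rot: [3.141, -0.0, -1.223]
force: [-0.9, -0.1, -6.2]
width: 0.0139
gripper_force: 40.0
```

>>> {"fn": "servo_tool", "kwargs": {
  "targets": [
    {"angular":[0,0,0],"xyz":[0.5,-0.08,0],"claw":0.5},
    {"angular":[0,0,0],"xyz":[1,-0.08,0],"claw":0.5},
    {"angular":[0,0,0],"xyz":[1.5,-0.08,0],"claw":0.5},
    {"angular":[0,0,0],"xyz":[1.68,-0.08,0],"claw":0.5},
    {"angular":[0,0,0],"xyz":[1.68,-0.08,0],"claw":0.5},
    {"angular":[0,0,0],"xyz":[1.68,-0.08,0],"claw":0.5},
    {"angular":[0,0,0],"xyz":[1.68,-0.08,0],"claw":0.5},
    {"angular":[0,0,0],"xyz":[1.68,-0.08,0],"claw":0.5},
    {"angular":[0,0,0],"xyz":[1.68,-0.08,0],"claw":0.5},
    {"angular":[0,0,0],"xyz":[1.68,-0.08,0],"claw":0.5},
    {"angular":[0,0,0],"xyz":[1.68,-0.08,0],"claw":0.5},
    {"angular":[0,0,0],"xyz":[1.68,-0.08,0],"claw":0.5},
    {"angular":[0,0,0],"xyz":[1.68,-0.08,0],"claw":0.5},
    {"angular":[0,0,0],"xyz":[1.5,-0.08,0],"claw":0.5},
    {"angular":[0,0,0],"xyz":[1,-0.08,0],"claw":0.5},
    {"angular":[0,0,0],"xyz":[0.5,-0.08,0],"claw":0.5},
    {"angular":[0,0,0],"xyz":[0,0,0],"claw":0.5},
    {"angular":[0,0,0],"xyz":[0,0,0],"claw":0.5},
    {"angular":[0,0,0],"xyz":[0,0,0],"claw":0.5},
    {"angular":[0,0,0],"xyz":[0,0,0],"claw":0.5}
  ]
}}

```text
t: 26.15
eef_pos: [0.5687, 0.0017, 0.19]
ee_rot: [-3.141, 0.0, -1.222]
force: [-1.0, 0.3, -5.3]
width: 0.0136
gripper_force: 40.0
```

```bash
python3 - <<'E'
from h import *
b=grab('side','s8');t=grab('top','t8');s=monitor.get_state(); print(s['force'].round(2),s['eef_pos'].round(4),s['ee_rot'],np.abs(s['qd']).max())
c=lambda i,x,y:cv2.resize(i[y:y+75,x:x+100],(400,300),interpolation=cv2.INTER_CUBIC)
p=proj(b,[.568,.001,.12]); print(p)
u=np.array([np.cos(s['ee_rot'][2]),np.sin(s['ee_rot'][2]),0]);v=np.array([-u[1],u[0],0])
C=np.array([.5671,.0012,.11])
for a,e in((-1,1),(1,1),(1,-1),(-1,-1)): X=C+a*.048*u+e*.042*v; print(proj(b,X).round(1),proj(t,X).round(1))
x,y=(p-[50,40]).astype(int); print(x,y)
cv2.imwrite('pics/c8.png',np.vstack([np.hstack([cv2.resize(b['color'][y:y+75,x:x+100],(800,600),interpolation=cv2.INTER_CUBIC)])]))
cv2.imwrite('pics/c8t.png',t['color'][160:260,230:330])
E
```

```text
[-0.1  -0.33 -6.62] [0.5687 0.0016 0.19  ] [-3.14140007e+00  5.81335926e-05 -1.22240450e+00] 0.002830135102252985
[282.43553357 199.14058577]
[261.6 208.4] [255.3 196.2]
[276.2 189.1] [291.2 183.8]
[303.1 196. ] [302.4 215. ]
[289.6 216.1] [266.2 227.6]
232 159
```

View pics/c8.png

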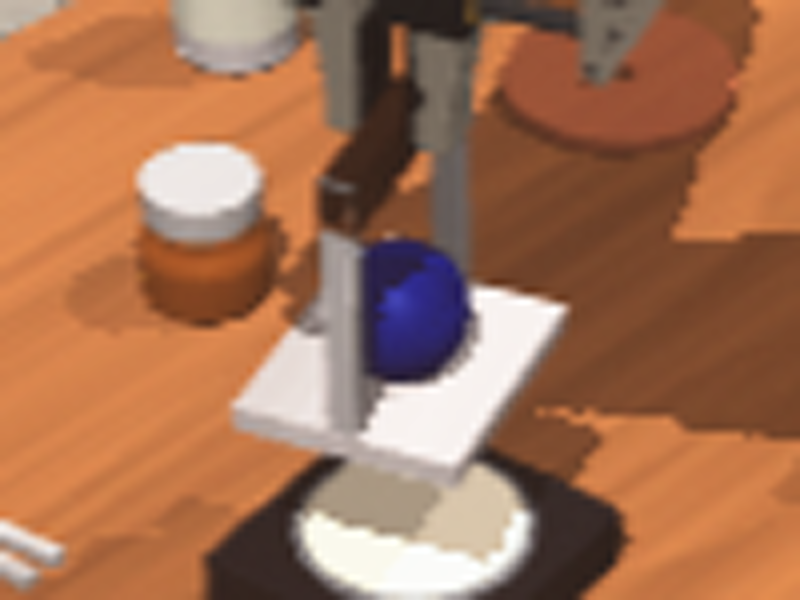

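```bash
python3 - <<'E'
from h import *
b=np.load('pics/s8.npz')
s=monitor.get_state();yw=s['ee_rot'][2];u=np.array([np.cos(yw),np.sin(yw),0]);v=np.array([-u[1],u[0],0])
S=[(235,407),(455,465),(568,305)];K=[(-1,1),(-1,-1),(1,-1)]
for z in(.106,.11,.114):
    E=[atz(b,(p[0]+.5)/8-.5+232,(p[1]+.5)/8-.5+159,z)-(k[0]*.048*u+k[1]*.042*v) for p,k in zip(S,K)]
    print(z,np.mean(E,0).round(4),np.std(E,0).round(4))
# disc from side, first picture
d=np.load('pics/side0.npz');m=(d['color'].min(2)>150).astype(np.uint8);m[:205]=0;m[245:]=0;m[:,:260]=0;m[:,305:]=0
n,l,st,c=cv2.connectedComponentsWithStats(m)
for i in range(1,n):
    if st[i,4]>150: print('disc side',st[i],atz(d,*c[i],.03))
E
```

```text
0.106 [0.5698 0.0016 0.106 ] [0.0008 0.0006 0.    ]
0.11 [0.5663 0.0051 0.11  ] [0.0009 0.0004 0.    ]
0.114 [0.5629 0.0086 0.114 ] [0.0011 0.0002 0.    ]
disc side [269 215  29  19 429] [0.56633984 0.0021278  0.03      ]
```

Both views put the tray about 3 mm to +y of the disc centre, with its height right. I'll correct and settle.

>>> {"fn": "servo_tool", "kwargs": {
  "targets": [
    {"angular":[0,0,0],"xyz":[0.14,0.05,0],"claw":0.5},
    {"angular":[0,0,0],"xyz":[0.14,0.05,0],"claw":0.5},
    {"angular":[0,0,0],"xyz":[0,0,0],"claw":0.5},
    {"angular":[0,0,0],"xyz":[0,0,0],"claw":0.5},
    {"angular":[0,0,0],"xyz":[0,0,0],"claw":0.5},
    {"angular":[0,0,0],"xyz":[0,0,0],"claw":0.5},
    {"angular":[0,0,0],"xyz":[0,0,0],"claw":0.5},
    {"angular":[0,0,0],"xyz":[0,0,0],"claw":0.5}
  ]
}}

```text
t: 27.05
eef_pos: [0.5688, -0.0018, 0.1898]
ee_rot: [3.141, 0.0, -1.223]
force: [0.2, 0.2, -6.0]
width: 0.0135
gripper_force: 40.0
```

```bash
python3 - <<'E'
from h import *
s=monitor.get_state();print(s['t'],s['eef_pos'],s['ee_rot'],s['force'],s['width'],np.abs(s['qd']).max())
print(order.job_done())
E
```

```text
27.05 [ 0.56877709 -0.00179139  0.1898323 ] [ 3.14149328e+00  9.63419990e-06 -1.22310325e+00] [ 0.23377096  0.16064092 -6.01075868] 0.01349356203541457 0.0011384667794412967
the job is handed in; nothing more can be done
None
```

Job handed in at 27 s: the left tray was the heavier (about 6 N against 3.4 N) and is held still and level about 7 cm above the light disc, centred to within a few millimetres; the right tray was set back on the bench, though I took no picture of it afterwards.

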